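# Third hand: press a contactor against the sprung stop of an assembly jig

## Task

Be my third hand while I screw down a contactor: pick up the black contactor, set it upright on the assembly jig's plate, on the centre line and square to the sprung steel stop, and push it against the stop until the red pointers stand in the green zones (about 9 N). Do not drive the stop to the end of its travel, and leave the breaker and the timer where they are. Finish while still holding the contactor there with that steady push: do not let go.

Things in the scene. Friction and masses are not known exactly. Their poses are not given: they have to be found in the camera images.
- contactor: The part to hold: loose black contactor on the bench, about 0.34 kg. Base 75 (x) x 45 (y) x 52 mm high; on it a head 44 (x) x 45 (y) mm, up to 80 mm high, grey square on top (to 83 mm). The sides facing its +y and -y are flat over the full height, 45 mm apart: grip across them from above. The two ends (+x, -x) are flat and alike. Origin: centre of the underside; z up.
- jig: Assembly jig, fixed: plywood bed 240 (x) x 180 (y) x 18 mm, smooth (friction about 0.3), origin at the centre of its underside (bed top at z = 18 mm). Its x axis is the direction of the push, towards the stop. An aluminium plate with a dark centre line (y = 0) lies flush in the bed before the stop (x -67 to 38 mm). A fixed blue bracket, 42 mm high, stands behind the stop (front x = 102 mm).
- stop: Sprung steel stop on the jig: upright plate 120 mm wide (y), 12 mm thick, its top 48 mm above the bed. Origin: middle of its front face, at bed-top height; axes as the jig's. At rest at x = 40, y = 0, z = 18 mm in the jig's frame; pushed, it slides along the jig's +x, 32 mm at most. Spring: 3 N to start, then 0.4 N per mm: 9 N at 15 mm. Unpushed, it springs back.
- pointer (a point): Tip of the red pointer at the stop's left (+y) end, 82 mm from its middle, in line with its front face and 8 mm above the bed (a twin is at the right end). It moves with the stop over a white strip on the bed. The green zone spans 7.5 mm to 22.5 mm of the stop's travel, which is 6 to 12 N.
- breaker: Bystander: a white three-pole breaker with a blue toggle bar, 82 x 54 x 76 mm high, loose on the bench; origin: centre of its underside.
- timer: Bystander: a cream timer relay with an orange dial, 78 x 36 x 70 mm high, loose on the bench; origin: centre of its underside.
There are look-alikes about, which are no part of the job. Leave any yellow look-alike of the contactor alone.

How it is judged:
By the outcome, as a careful person would: the job done as asked, in the order asked, and still so for the second after the job is handed in, while the arm keeps its last pose, push and grip.
It also fails if it takes over 38 s, if anything falls off the work surface, if the arm or the gripper's body presses on something with over 40 N, if the wrist force passes 120 N, or if a joint passes its speed limit or range.

## Robot

A 6-joint arm with a two-finger parallel gripper is mounted at the origin on the work surface. World frame = base frame: x ahead of the robot, y to its left, z up, the work surface at z = 0. Lengths are in m, angles in rad, forces in N, time in s.
With the tool pointing down it reaches from about 0.325 to 0.85 m from the base axis. Payload 15.5 kg.
Tool frame: the origin (TCP) lies between the finger pads; the fingertips stand 11 mm ahead of it and the grasp point (between the pads) lies 8 mm behind it (robot.tips_ahead is the distance from the TCP to the fingertips, in m); z points along the fingers, y is the line along which they close (so a half turn about z gives the same grasp; the last joint's range is limited). The gripper opens to 91 mm and grips with 3 to 60 N. Pads are 32 mm wide; open, the fingers measure 118 mm over their backs; the gripper's body (76 mm by 178 mm) begins 60 mm behind the grasp point.
Start: joints at [-1.27, 0.494, 1.345, -0, 1.302, -0.096], TCP at [0.241, -0.577, 0.225] pointing down, gripper open.
Joint ranges: [-2.91, 2.91], [-0.82, 2.16], [0.22, 2.67], [-1.22, 4.37], [0.12, 2.79], [-3.08, 3.08]. Speed limits (rad/s): [1.89, 1.89, 2.57, 3.01, 3.01, 3.01].

## Interface

Orientations are given as a unit quaternion [x, y, z, w].
In Python, from station import robot gives the robot as it stands.
- The arm moves only by the shell command python3 -m handwheel 'ROWS' [OPENING] [FORCE]. ROWS is a JSON object of lists of equal length, an entry for each row: "linear": the shift along the tool's x, y, z in cm, a list of three; "yaw": the turn about the tool's z in rad. A call has 1 to 12 rows; each row shifts and turns the commanded pose from where the row before left it, along the tool's axes as they then stand; what a row does not reach is not made up. A row lasts 1/12 s, in which the tool goes at most 41.7 mm and 7.16 degrees, less where a joint would pass 70% of its speed; a pose out of reach is approached as far as the arm can. A call with a gripper value outside its range is refused whole. OPENING is the finger opening in cm, from 0 to 9.12, set as the call begins (- or left out, the last holds). The fingers move at their own pace and stop on an object; FORCE is the grip in N (left out, the last holds). Time passes only in rows, so rows that do not move let the fingers close. It gives the time, the measured TCP pose, the force, the opening and the grip force at its end, in the units of the state.
- robot.sense(): the state, without advancing time (a new reading comes with each control period).
- robot.grab_frame(name): name is "side" or "top" or "wrist"; returns a dict with "pixels" (420x560x3 uint8, blue, green, red), "range_z" (420x560 float32, m along the optical axis (not along the pixel's ray), 0 where there is no reading), "camera_matrix" (3x3 intrinsics, pixels), "k1" (the pictures are not rectified: a ray, as slopes to the right and down, at radius r is drawn at 1 + k1 r^2 times it, then the intrinsics apply), "rvec" (rotation vector, rad) and "tvec" (3), from world to camera coordinates, as OpenCV has them; the wrist camera has in their place "mount" (4x4, takes a point from camera to tool coordinates, whose origin is the TCP and whose axes are the flange's). Camera axes: x right, y down, z forward; pixel columns grow to the right and rows downward; lengths in m; the calibration is good to about 2 mm. A picture is of the moment at which its call begins: read the wrist's pose just before it.
- robot.sign_off(): hands the job in; it is judged then, once.
Trained networks look in a picture, given as the dict that the camera call returned (one of the last four; its "shot" number tells which), for a name from the list of things; names that differ only in an ending like _2 or _b are one class to them, and where a whole thing is asked for, a point or a joint stands for the part that bears it (a point fixed in the world has none). Each returns a list of dicts, best first, with "score" (0 to 1); they miss things now and then, are a little off and sometimes report something else, mostly with a low value. They report only what shows in the picture. A call takes as long as a camera call. They do not tell look-alikes from the thing itself.
- robot.find_in(picture, label): "xyz" ([x, y, z] in m, in the coordinates of the camera as it stood for that picture, good to about 4 mm: the middle of the surface that is visible of it).
The state is a dict: "time": time; "q": joint angles; "dq": joint speeds; "joint_torque": joint torques, N m; "tcp_pos": TCP position; "orientation": TCP orientation; "contact_force": force on the tool from outside, world axes, zero at the start; "torque": the same for the moment, N m; "gripper_width": finger opening in m; "gripper_force": force on a finger pad.
Only numpy, scipy, OpenCV 4.12 (cv2) and the standard library are available. Lean on these libraries where they do the work, as an engineer would, in place of code of your own. Each camera call takes 0.05 s, during which the arm holds its last target. There are 200 camera calls.

## Working session

There is one attempt and no reset: what is moved stays moved. The work goes in short steps, Python scripts to look and compute and a shell command to move; the robot and the scene stay as the last step left them, time stands still between calls to the robot, and variables do not carry over. Pictures are saved under pics/ and viewed, at most 10 in all, crops included, and the job is handed in when it is done.

```bash
mkdir -p pics; cat > h.py <<'E'
import numpy as np, cv2
from scipy.spatial.transform import Rotation as R
from station import robot
def cam2world(f,p,st=None):
    p=np.atleast_2d(p)
    if 'mount' in f:
        M=np.array(f['mount']);p=p@M[:3,:3].T+M[:3,3]
        return R.from_quat(st['orientation']).apply(p)+np.array(st['tcp_pos'])
    Rm=cv2.Rodrigues(np.array(f['rvec'],float))[0]
    return (p-np.array(f['tvec']).reshape(3))@Rm
def cloud(f,st=None):
    K=np.array(f['camera_matrix']);z=f['range_z'];h,w=z.shape
    v,u=np.mgrid[:h,:w].astype(float)
    xy=np.stack([(u-K[0,2])/K[0,0],(v-K[1,2])/K[1,1]],-1);k=f['k1']
    s=xy.copy()
    for _ in range(8): s=xy/(1+k*(s**2).sum(-1,keepdims=True))
    P=np.concatenate([s,np.ones((h,w,1))],-1)*z[...,None]
    W=cam2world(f,P.reshape(-1,3),st).reshape(h,w,3);W[z<=0]=np.nan
    return W
E
python3 - <<'E'
from h import *
st=robot.sense();print(st)
for c in['top','side']:
    f=robot.grab_frame(c);cv2.imwrite(f'pics/{c}0.png',f['pixels']);np.save(c+'.npy',cloud(f));np.save(c+'px.npy',f['pixels'])
    for n in['contactor','jig','stop','pointer','breaker','timer']:
        print(c,n,[(round(d['score'],2),cam2world(f,d['xyz'])[0].round(3).tolist()) for d in robot.find_in(f,n)])
E
```

```text
{'time': 0.0, 'q': array([-1.27053655e+00,  4.94167682e-01,  1.34615504e+00,  2.31753191e-05,
        1.30251722e+00, -9.55158284e-02]), 'dq': array([ 0.00073624,  0.00146019, -0.00077434,  0.00100041,  0.00060797,
       -0.00037007]), 'joint_torque': array([ 1.89471917e-03, -8.78822136e+01, -3.81853473e+01,  7.09023722e-02,
        5.30852191e-02, -1.15537728e-04]), 'tcp_pos': array([ 0.24083883, -0.57631581,  0.2243398 ]), 'orientation': array([ 9.80484434e-01,  1.96595740e-01, -5.26195915e-05, -6.21521801e-04]), 'contact_force': array([ 0.36304181, -0.18574545,  0.47218006]), 'torque': array([ 0.00034638, -0.00557132,  0.03418855]), 'gripper_force': 0.0, 'gripper_width': 0.09115618948876585}
top contactor [(0.81, [0.634, 0.226, 0.071]), (0.75, [0.589, 0.122, 0.08])]
top jig [(0.57, [0.576, -0.154, 0.018])]
top stop [(0.59, [0.627, -0.15, 0.068])]
top pointer [(0.72, [0.625, -0.154, 0.064])]
top breaker [(0.83, [0.442, 0.095, 0.067])]
top timer [(0.64, [0.504, 0.291, 0.062])]
side contactor [(0.94, [0.626, 0.217, 0.067]), (0.83, [0.59, 0.103, 0.051])]
side jig [(0.66, [0.572, -0.178, 0.016]), (0.48, [0.507, 0.286, 0.04])]
side stop [(0.7, [0.625, -0.162, 0.047])]
side pointer [(0.92, [0.625, -0.161, 0.053])]
side breaker [(0.92, [0.445, 0.076, 0.049])]
side timer [(0.82, [0.504, 0.283, 0.04])]
```

View pics/top0.png

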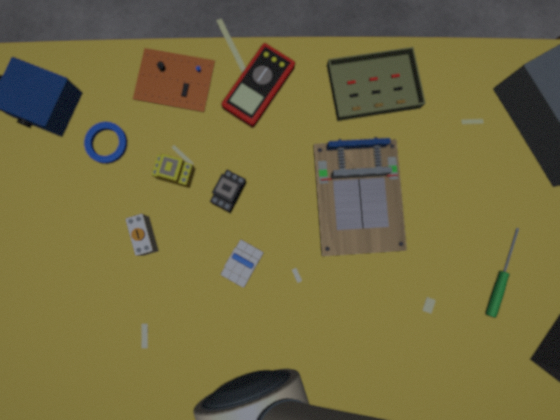

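View pics/side0.png

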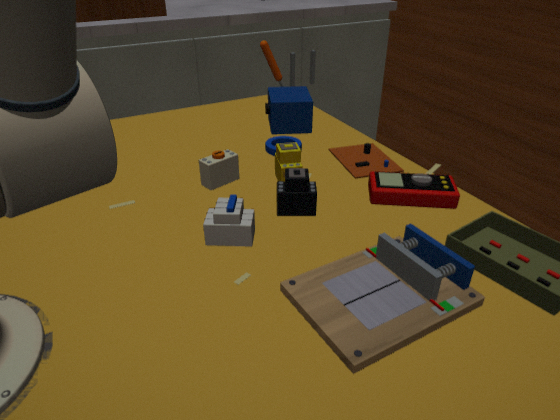

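Top view: black contactor at about (228,190), the yellow look-alike at (172,168), the breaker at (243,263), the timer at (140,235), the jig at (360,197) with its stop at (360,172). Next I fit the contactor and jig poses.

```bash
python3 - <<'E'
from h import *
W=np.load('top.npy');px=np.load('toppx.npy').astype(int)
def rect(m,n):
    P=W[m][:,:2].astype(np.float32);c,s,a=cv2.minAreaRect(P*1000);print(n,len(P),np.round(c,1),np.round(s,1),round(a,1),'med z',np.median(W[m][:,2]).round(4))
x,y,z=W[...,0],W[...,1],W[...,2]
near=(np.hypot(x-.589,y-.122)<.06)
rect(near&(z>.015),'cont all');rect(near&(z>.035)&(z<.06),'cont base');rect(near&(z>.07),'head')
j=(np.abs(x-.57)<.16)&(np.abs(y+.155)<.14)
m=(j&(z>.010)&(z<.025)).astype(np.uint8);n,l,s,_=cv2.connectedComponentsWithStats(m);k=1+s[1:,4].argmax();rect(l==k,'bed')
m2=j&(z>.055)&(z<.08);rect(m2,'stop/bracket tops')
rect(m2&(x<.645),'stop')
# centre line: dark px on plate
b=px.sum(2)
reg=np.zeros(b.shape,bool);reg[182:226,352:370]=1
c=reg.copy()
rows=[]
for r in range(182,226):
    u=352+b[r,352:370].argmin();rows.append(W[r,u])
rows=np.array(rows);rows=rows[np.isfinite(rows[:,0])]
vx,vy,x0,y0=cv2.fitLine(rows[:,:2].astype(np.float32),cv2.DIST_HUBER,0,.01,.01).ravel()
print('line',np.degrees(np.arctan2(vy,vx)),x0,y0,rows[:,2].mean())
for nm,q in(('breaker',(.442,.09)),('timer',(.504,.287))): rect((np.hypot(x-q[0],y-q[1])<.06)&(z>.015),nm)
E
python3 - <<'E'
import cv2
a=cv2.imread('pics/top0.png');c=a[120:265,130:415];cv2.imwrite('pics/crop.png',cv2.resize(c,None,fx=2.8,fy=2.8,interpolation=2))
E
```

```text
cont all 956 [593.8 121. ] [45.5 76. ] 62.0 med z 0.0778
cont base 368 [593.8 120.9] [45.4 75.7] 62.3 med z 0.0522
head 520 [593.8 121. ] [45.4 44. ] 61.6 med z 0.0813
bed 7640 [ 580.9 -155.9] [240.4 181.7] 2.6 med z 0.0186
stop/bracket tops 767 [ 658.4 -152.1] [ 75.4 129.8] 2.9 med z 0.0625
stop 396 [ 627.  -153.5] [ 12.8 121.2] 3.0 med z 0.0661
line 2.8403435 0.5650189 -0.15641733 0.019206340264742525
breaker 1119 [445.4  94.2] [54.1 82.6] 59.6 med z 0.0656
timer 919 [506.  297.8] [79.  37.6] 15.8 med z 0.0601
```

View pics/crop.png

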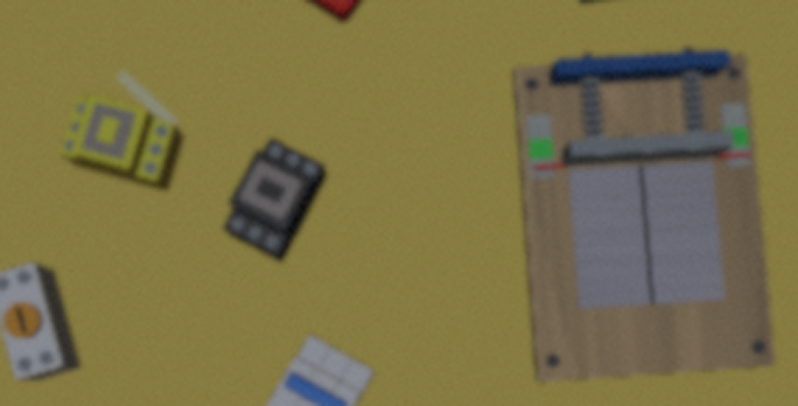

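```bash
python3 -m handwheel '{"linear":[[2.5,-2.1,0],[2.5,-2.1,0],[2.5,-2.1,0],[2.5,-2.1,0],[2.5,-2.1,0],[2.5,-2.1,0],[2.5,-2.1,0],[2.5,-2.1,0],[2.5,-2.1,0],[2.5,-2.1,0],[2.5,-2.1,0],[2.5,-2.1,0]],"yaw":[0,0,0,0,0,0,0,0,0,0,0,0]}' 7
python3 -m handwheel '{"linear":[[2.5,-2.1,0],[2.5,-2.1,0],[2.5,-2.1,0],[2.5,-2.1,0],[2.5,-2.1,0],[2.5,-2.1,0],[2.5,-2.1,0],[2.5,-2.1,0],[2.5,-2.1,0],[2.5,-2.1,0],[2.5,-2.1,0],[2.5,-2.1,0]],"yaw":[0,0,0,0,0,0,0,0,0,0,0,0]}'
python3 -m handwheel '{"linear":[[0,0,0],[0,0,0],[0,0,0],[0,0,0],[0,0,0],[0,0,0],[0,0,0],[0,0,0],[0,0,0],[0,0,0]],"yaw":[0.11,0.11,0.11,0.11,0.11,0.11,0.11,0.115,0,0]}'
cat > go.py <<'E'
import sys
from h import *
# target x y z, tool-x heading deg -> remaining shift in tool cm and yaw
def go(x,y,z,deg):
    s=robot.sense();r=R.from_quat(s['orientation']);d=r.inv().apply(np.array([x,y,z])-s['tcp_pos'])*100
    ax=r.apply([1,0,0]);h=np.arctan2(ax[1],ax[0]);yw=-(np.radians(deg)-h+np.pi)%(2*np.pi);yw=(yw+np.pi)%(2*np.pi)-np.pi
    yw=(-(np.radians(deg)-h)+np.pi)%(2*np.pi)-np.pi
    print('t',s['time'],'tcp',np.round(s['tcp_pos'],4),'head',np.degrees(h).round(2),'shift cm',d.round(2),'yaw',yw.round(4),'F',np.round(s['contact_force'],1),'w',round(s['gripper_width'],4),'q6',s['q'][5].round(2))
if __name__=='__main__': go(*map(float,sys.argv[1:5]))
E
python3 - <<'E'
from h import *
from go import go
go(.5938,.121,.03,-28)
s=robot.sense();f=robot.grab_frame('wrist');cv2.imwrite('pics/wrist1.png',f['pixels']);W=cloud(f,s)
x,y,z=W[...,0],W[...,1],W[...,2];near=(np.hypot(x-.594,y-.121)<.06)
for lo,hi in((.015,.1),(.035,.06),(.07,.1)):
    m=near&(z>lo)&(z<hi);P=W[m][:,:2].astype(np.float32)*1000
    if len(P): print(len(P),cv2.minAreaRect(P),np.median(W[m][:,2]))
E
```

```text
time: 1.7
tcp_pos: [0.4211, -0.2271, 0.2251]
orientation: [0.98, 0.197, 0.0, 0.0]
contact_force: [0.8, 0.3, 0.8]
gripper_width: 0.0701
gripper_force: 0.0
time: 2.7
tcp_pos: [0.6008, 0.1214, 0.225]
orientation: [0.98, 0.197, 0.0, 0.0]
contact_force: [0.7, -0.5, 0.4]
gripper_width: 0.0699
gripper_force: 0.0
time: 3.53
tcp_pos: [0.6003, 0.1197, 0.225]
orientation: [0.971, -0.24, 0.0, -0.0]
contact_force: [-0.7, -0.1, -0.3]
gripper_width: 0.0703
gripper_force: 0.0
t 3.5333 tcp [0.6003 0.1197 0.225 ] head -27.82 shift cm [-0.64  0.19 19.5 ] yaw 0.0031 F [-0.7 -0.1 -0.3] w 0.0703 q6 2.16
2856 ((596.2779541015625, 119.98845672607422), (44.99757766723633, 74.91485595703125), 62.02139663696289) 0.07958843062696429
899 ((596.4423828125, 120.3094482421875), (44.254127502441406, 74.91551971435547), 62.04454803466797) 0.05197375497156462
1811 ((596.141357421875, 120.06675720214844), (45.0045280456543, 43.34620666503906), 62.071983337402344) 0.0808472954671691
```

```bash
python3 -m handwheel '{"linear":[[-0.5,0.2,1],[0,0,2],[0,0,2.5],[0,0,2.5],[0,0,2.5],[0,0,2.5],[0,0,2.5],[0,0,2],[0,0,1.2],[0,0,0.8],[0,0,0],[0,0,0]],"yaw":[0.003,0,0,0,0,0,0,0,0,0,0,0]}' 7
python3 -m handwheel '{"linear":[[0,0,0],[0,0,0],[0,0,0],[0,0,0],[0,0,0],[0,0,0],[0,0,0],[0,0,0]],"yaw":[0,0,0,0,0,0,0,0]}' 4 40
python3 go.py .595 .1203 .03 -28
```

```text
time: 4.58
tcp_pos: [0.5953, 0.1203, 0.0304]
orientation: [0.97, -0.243, 0.0, -0.0]
contact_force: [0.1, 0.5, 0.0]
gripper_width: 0.0699
gripper_force: 0.0
time: 5.25
tcp_pos: [0.5952, 0.1203, 0.0305]
orientation: [0.97, -0.244, 0.0, -0.0]
contact_force: [-1.8, -1.3, 6.5]
gripper_width: 0.045
gripper_force: 40.0
t 5.25 tcp [0.5952 0.1203 0.0305] head -28.2 shift cm [-0.02  0.01  0.05] yaw -0.0034 F [-1.8 -1.3  6.5] w 0.045 q6 2.16
```

```bash
python3 -m handwheel '{"linear":[[0,0,-0.5],[0,0,-1],[0,0,-2],[0,0,-2.5],[0,0,-2.5],[0,0,-2.5],[0,0,-1],[0,0,0],[0,0,0],[0,0,0],[0,0,0],[0,0,0]],"yaw":[0,0,0,0,0,0,-0.1,-0.11,-0.11,-0.11,-0.11,0]}'
python3 go.py .561 -.1566 .15 2.8
```

```text
time: 6.25
tcp_pos: [0.5948, 0.1203, 0.1506]
orientation: [1.0, 0.027, 0.0, -0.0]
contact_force: [-0.2, 0.1, -3.5]
gripper_width: 0.0449
gripper_force: 40.0
t 6.25 tcp [0.5948 0.1203 0.1506] head 3.08 shift cm [-4.86 27.46  0.06] yaw 0.0048 F [-0.2  0.1 -3.5] w 0.0449 q6 1.62
```

```bash
python3 -m handwheel '{"linear":[[-0.5,1.5,0],[-0.5,2.5,0],[-0.5,2.8,0],[-0.5,2.8,0],[-0.5,3,0],[-0.5,3,0],[-0.5,3,0],[-0.5,3,0],[-0.5,2.8,0],[-0.4,2,0],[0,1,0],[0,0,0]],"yaw":[0.005,0,0,0,0,0,0,0,0,0,0,0]}'
python3 - <<'E'
from h import *
from go import go
go(.561,-.1566,.15,2.8)
s=robot.sense();f=robot.grab_frame('wrist');cv2.imwrite('pics/wrist2.png',f['pixels']);W=cloud(f,s);np.save('w.npy',W)
x,y,z=W[...,0],W[...,1],W[...,2];j=(np.abs(x-.60)<.16)&(np.abs(y+.155)<.14)
def rect(m,n):
    P=W[m][:,:2].astype(np.float32)*1000
    if len(P)>5:
        c,sz,a=cv2.minAreaRect(P);print(n,len(P),np.round(c,1),np.round(sz,1),round(a,2),np.median(W[m][:,2]).round(4))
rect(j&(z>.010)&(z<.025),'bed');rect(j&(z>.058)&(z<.072)&(x<.65)&(x>.6),'stop');rect(np.isfinite(z)&(z>.1),'held')
E
```

```text
time: 7.25
tcp_pos: [0.5576, -0.1578, 0.1502]
orientation: [1.0, 0.019, 0.0, 0.0]
contact_force: [0.6, -0.0, -2.9]
gripper_width: 0.045
gripper_force: 40.0
t 7.25 tcp [ 0.5576 -0.1578  0.1502] head 2.14 shift cm [ 0.35 -0.11  0.02] yaw -0.0116 F [ 0.6 -0.  -2.9] w 0.045 q6 1.15
bed 25047 [ 593.7 -155.7] [216.  180.7] 2.56 0.0181
stop 2432 [ 627.5 -154.4] [ 12.1 120.2] 2.73 0.0659
held 90100 [ 565.6 -154.4] [162.6  75. ] 86.47 0.2417
```

View pics/wrist2.png

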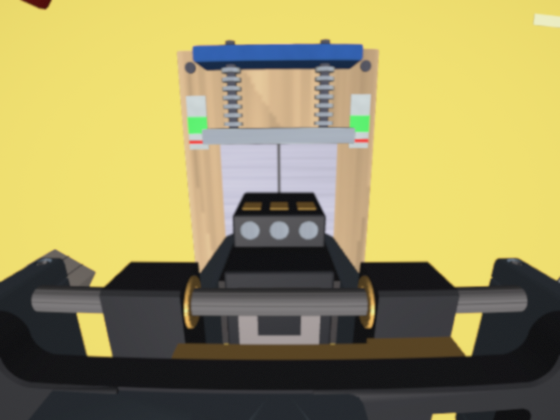

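The wrist view shows the contactor held upright at (280,225), in line with the centre line at column 279. The stop is at row 136 and the pointers are at rest, (197,142) and (360,142).

```bash
python3 -m handwheel '{"linear":[[0.15,-0.05,3],[0.1,-0.05,3],[0.1,0,2],[0,0,0],[0,0,0]],"yaw":[-0.005,-0.005,0,0,0]}'
python3 - <<'E'
from h import *
from go import go
go(.561,-.1569,.0485,2.7)
s=robot.sense();f=robot.grab_frame('wrist');cv2.imwrite('pics/wrist3.png',f['pixels']);W=cloud(f,s)
px=f['pixels'].astype(int).sum(2)
x,y,z=W[...,0],W[...,1],W[...,2];j=(np.abs(x-.60)<.16)&(np.abs(y+.155)<.14)
def rect(m,n):
    P=W[m][:,:2].astype(np.float32)*1000
    if len(P)>5:
        c,sz,a=cv2.minAreaRect(P);print(n,len(P),np.round(c,1),np.round(sz,1),round(a,2),np.median(W[m][:,2]).round(4))
rect(j&(z>.010)&(z<.025),'bed');rect(j&(z>.058)&(z<.064+.006)&(x<.65)&(x>.612),'stop')
b=j&(x<.605)&(x>.55)&(np.abs(y+.157)<.027)
top=b&(z>s['tcp_pos'][2]-.030+.049)&(z<s['tcp_pos'][2]-.03+.056)&(x>.584);rect(top,'base top front strip')
P=W[b&(x>.59)&(z<s['tcp_pos'][2]+.018)&(z>.03)]
if len(P)>20:
    vx,vy,x0,y0=cv2.fitLine(P[:,:2].astype(np.float32),cv2.DIST_HUBER,0,.01,.01).ravel();print('front face',len(P),np.degrees(np.arctan2(vy,vx)),x0,y0,P[:,1].min(),P[:,1].max(),P[:,2].min())
# centre line
L=[]
for r in range(100,260):
    c=[u for u in range(230,330) if abs(z[r,u]-.018)<.004 and .59<x[r,u]<.617]
    if len(c)>30:
        u=min(c,key=lambda u:px[r,u]);
        if px[r,u]<np.median(px[r,c])*.7:L.append(W[r,u])
L=np.array(L)
if len(L)>5:
    vx,vy,x0,y0=cv2.fitLine(L[:,:2].astype(np.float32),cv2.DIST_HUBER,0,.01,.01).ravel();print('line',len(L),np.degrees(np.arctan2(vy,vx)),x0,y0)
E
```

```text
time: 7.72
tcp_pos: [0.5608, -0.1532, 0.0697]
orientation: [1.0, 0.026, -0.001, -0.0]
contact_force: [0.8, 0.4, -2.2]
gripper_width: 0.0448
gripper_force: 40.0
t 7.7167 tcp [ 0.5608 -0.1532  0.0697] head 3.02 shift cm [0.   0.37 2.12] yaw 0.0056 F [ 0.8  0.4 -2.2] w 0.0448 q6 1.15
bed 38377 [ 615.6 -154.7] [171.2 180.4] 2.58 0.0181
stop 5280 [ 627.6 -154.4] [ 12.5 120.4] 2.69 0.0659
base top front strip 2746 [ 591.9 -152. ] [15.8 43.9] 0.05 0.0911
front face 1606 -87.093575 0.5985979 -0.14963344 -0.1728375598941575 -0.13000374892279756 0.04054719140702509
line 32 3.3693795 0.6053422 -0.15540169
```

View pics/wrist3.png

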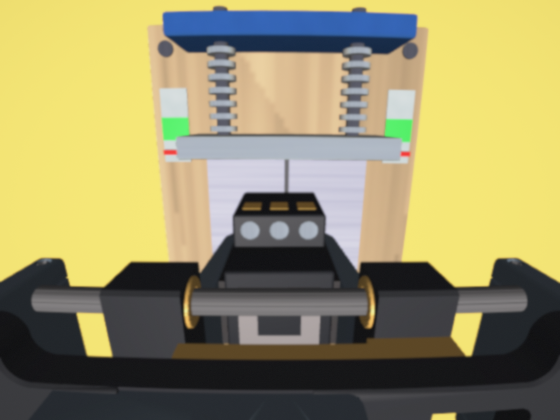

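The centre line at column 286 lies right of the contactor's middle at column 280. The measured offset is 3.7 mm, so I correct that and set the contactor down.

```bash
python3 -m handwheel '{"linear":[[0,0.2,0],[0,0.2,0],[0,0,0.5],[0,0,0.5],[0,0,0.4],[0,0,0.3],[0,0,0.2],[0,0,0.1],[0,0,0],[0,0,0],[0,0,0],[0,0,0]],"yaw":[0.005,0,0,0,0,0,0,0,0,0,0,0]}'
python3 go.py .561 -.1569 .0485 2.7;python3 go.py .561 -.1569 .0485 2.7
```

```text
time: 8.77
tcp_pos: [0.5615, -0.1584, 0.0501]
orientation: [1.0, 0.024, 0.0, 0.0]
contact_force: [-0.3, 0.2, -3.0]
gripper_width: 0.0452
gripper_force: 40.0
t 8.7667 tcp [ 0.5615 -0.1584  0.0501] head 2.74 shift cm [-0.05 -0.16  0.16] yaw 0.0007 F [-0.3  0.2 -3. ] w 0.0452 q6 1.15
t 8.7667 tcp [ 0.5615 -0.1584  0.0501] head 2.74 shift cm [-0.05 -0.16  0.16] yaw 0.0007 F [-0.3  0.2 -3. ] w 0.0452 q6 1.15
```

```bash
python3 -m handwheel '{"linear":[[0,-0.1,0],[0,0,0.1],[0,0,0.05],[0,0,0]],"yaw":[0,0,0,0]}'
cat > chk.py <<'E'
from h import *
from go import go
import sys
for i in range(3):
    s=robot.sense();f=robot.grab_frame('wrist');W=cloud(f,s);px=f['pixels'].astype(int).sum(2)
    t=s['tcp_pos'];r=R.from_quat(s['orientation']);T=lambda P:r.inv().apply(P-t)*1000  # tool mm
    print(i,round(s['time'],2),np.round(t,4),'F',np.round(s['contact_force'],1),'w',round(s['gripper_width'],4))
    x,y,z=W[...,0],W[...,1],W[...,2]
    V=T(W.reshape(-1,3)).reshape(W.shape);vx,vy=V[...,0],V[...,1]
    m=(vx>23)&(vx<45)&(abs(vy)<27)&(z>.065)&(z<.074)&(x<.65)
    def rect(m,n):
        P=V[m][:,:2].astype(np.float32)
        if len(P)>5: c,sz,a=cv2.minAreaRect(P);print(n,len(P),np.round(c,1),np.round(sz,1),round(a,2),np.median(z[m]).round(4),'xmin',np.percentile(P[:,0],1).round(1),'xmax',np.percentile(P[:,0],99).round(1),'y',np.percentile(P[:,1],[1,99]).round(1))
    rect(m&(vx<37.5),'base top')
    rect((z>.062)&(z<.0685)&(vx>38)&(vx<85)&(abs(vy)<70)&(x<.66),'stop')
    L=[]
    for q in range(100,260):
        c=[u for u in range(230,330) if abs(z[q,u]-.018)<.004 and vx[q,u]>38 and vx[q,u]<58]
        if len(c)>30:
            u=min(c,key=lambda u:px[q,u])
            if px[q,u]<np.median(px[q,c])*.7:L.append(V[q,u])
    if len(L)>3: print('line y in tool',len(L),np.median(np.array(L)[:,1]).round(2))
cv2.imwrite('pics/'+sys.argv[1],f['pixels'])
E
python3 chk.py w4.png
```

```text
time: 9.1
tcp_pos: [0.5614, -0.1574, 0.0485]
orientation: [1.0, 0.024, 0.0, 0.0]
contact_force: [-1.0, 1.5, 0.5]
gripper_width: 0.0449
gripper_force: 40.0
0 9.1 [ 0.5614 -0.1574  0.0485] F [-1.   1.5  0.5] w 0.0449
base top 2681 [30.3 -0.5] [45.2 14.5] 89.99 0.07 xmin 23.2 xmax 37.4 y [-22.5  21.3]
stop 6830 [55.3  0.4] [ 34.6 120.4] 0.09 0.0659 xmin 60.4 xmax 72.4 y [-58.1  58.6]
line y in tool 25 0.34
1 9.15 [ 0.5614 -0.1574  0.0485] F [-1.2  1.3  1.1] w 0.0449
base top 2674 [30.2 -0.6] [45.2 14.5] 89.97 0.0701 xmin 23.1 xmax 37.4 y [-22.5  21.3]
stop 6829 [55.3  0.2] [ 34.7 120.1] 0.12 0.0659 xmin 60.5 xmax 72.4 y [-58.1  58.6]
line y in tool 25 0.34
2 9.2 [ 0.5614 -0.1574  0.0485] F [-0.4  0.7  2.1] w 0.0447
base top 2702 [30.3 -0.6] [45.1 14.5] 89.99 0.0701 xmin 23.1 xmax 37.4 y [-22.5  21.3]
stop 6842 [55.3  0.1] [ 34.6 120.3] 0.1 0.0659 xmin 60.4 xmax 72.4 y [-58.2  58.5]
line y in tool 25 0.34
```

```bash
python3 -m handwheel '{"linear":[[0,0.08,0],[0.2,0,0],[0.4,0,0],[0.4,0,0],[0.4,0,0],[0.4,0,0],[0.3,0,0],[0.2,0,0],[0.2,0,0],[0.2,0,0],[0.2,0,0],[0,0,0]],"yaw":[0,0,0,0,0,0,0,0,0,0,0,0]}'
python3 chk.py w5.png | tail -4
```

```text
time: 10.25
tcp_pos: [0.5902, -0.1569, 0.0486]
orientation: [1.0, 0.024, -0.0, 0.0]
contact_force: [-6.4, -1.0, 8.3]
gripper_width: 0.0449
gripper_force: 40.0
stop 6095 [44.2 -0.7] [119.6  12.3] 90.0 0.0658 xmin 38.1 xmax 50.0 y [-58.8  57.5]
2 10.35 [ 0.5902 -0.1569  0.0485] F [-6.1 -1.7  9.2] w 0.0449
base top 2685 [30.3 -0.6] [45.2 14.5] 89.97 0.07 xmin 23.1 xmax 37.4 y [-22.4  21.4]
stop 6083 [44.1 -0.6] [ 12.2 119.8] 0.01 0.0658 xmin 38.1 xmax 49.9 y [-58.8  57.6]
```

```bash
python3 -m handwheel '{"linear":[[0.1,0,-0.03],[0.2,0,0],[0.2,0,0],[0.2,0,0],[0.15,0,0],[0,0,0],[0,0,0],[0,0,0],[0,0,0]],"yaw":[0,0,0,0,0,0,0,0,0]}'
python3 chk.py w6.png
```

```text
time: 11.15
tcp_pos: [0.598, -0.1565, 0.0486]
orientation: [1.0, 0.024, -0.001, -0.0]
contact_force: [-9.6, -2.0, 8.1]
gripper_width: 0.0449
gripper_force: 40.0
0 11.15 [ 0.598  -0.1565  0.0486] F [-9.6 -2.   8.1] w 0.0449
base top 2677 [30.2 -0.5] [45.1 14.5] 89.99 0.0701 xmin 23.2 xmax 37.4 y [-22.5  21.4]
stop 6098 [44.1 -0.4] [ 12.2 119.5] 0.0 0.0658 xmin 38.1 xmax 49.9 y [-58.7  57.5]
1 11.2 [ 0.598  -0.1565  0.0486] F [-10.   -1.8   7.4] w 0.0448
base top 2683 [30.3 -0.5] [14.5 45. ] 0.01 0.0701 xmin 23.1 xmax 37.4 y [-22.5  21.3]
stop 6099 [44.1 -0.7] [ 12.2 120. ] 0.01 0.0658 xmin 38.1 xmax 49.9 y [-58.8  57.6]
2 11.25 [ 0.598  -0.1565  0.0486] F [-9.1 -2.3  8.9] w 0.0451
base top 2669 [30.2 -0.5] [14.5 45.3] 0.02 0.0701 xmin 23.2 xmax 37.4 y [-22.5  21.3]
stop 6098 [44.1 -0.4] [ 12.1 119.8] 0.03 0.0658 xmin 38.1 xmax 49.9 y [-58.8  57.6]
```

View pics/w6.png

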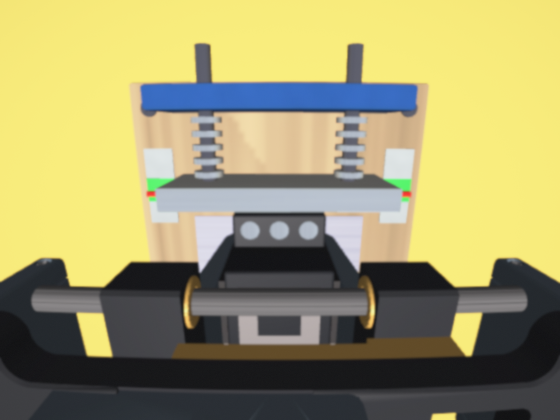

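The red pointers stand in the green zones at (150,193) and (405,193). Travel is about 14.4 mm, or 8.7 N, with the contactor square, centred and held steady. Handing in.

```bash
python3 -c "
from station import robot
print(robot.sign_off())"
```

```text
the job is handed in; nothing more can be done
None
```

I handed the job in at about 11 s, still holding the contactor upright, square and within about 1 mm of the centre line, with the stop pushed in about 14 mm (roughly 9 N), both pointers in the green, and the breaker and timer not touched.

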